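Lock the bayonet cap on the steam inhaler

ROBOT

A 6-joint arm with a two-finger parallel gripper is mounted at the origin on the work surface. World frame = base frame: x ahead of the robot, y to its left, z up, the work surface at z = 0. Lengths are in m, angles in degrees, forces in N, time in s.
With the tool pointing down it reaches from about 0.4 to 0.825 m from the base axis. Payload 7 kg.
Tool frame: the origin (TCP) lies midway between the tips of the shut fingers; the grasp point (between the pads) lies 19 mm behind it; z points along the fingers, y is the line along which they close (so a half turn about z gives the same grasp; the last joint's range is limited). The gripper opens to 88 mm and grips with 3 to 60 N. Pads are 19 mm wide; open, the fingers measure 130 mm over their backs; the gripper's body (78 mm by 193 mm) begins 47 mm behind the grasp point.
Start: joints at [85.663, 20.546, 0.682, 0, -70.136, -16.507], TCP at [0.24, 0.631, 0.227] pointing down, gripper open.
Joint ranges: [-176.03, 176.03], [-82.01, 121.73], [-58.28, 71.71], [-173.87, 95.51], [-174.79, -0.11], [-173.66, 173.66]. Speed limits (degrees/s): [136.94, 136.94, 172.46, 180, 180, 180].

INTERFACE

Orientations are given as [roll, pitch, yaw] about the fixed x, y, z axes, in that order (R = Rz(yaw) Ry(pitch) Rx(roll)).
In Python, from plant import r gives the robot as it stands.
- The arm moves only by the tool carry_out, never from a script. Its argument "deltas" is a list of rows, each a list of 3 entries, a list of its own where there are three numbers: the opening, from 0 (shut) to 1 (fully open), then the shift along the tool's x, y, z in mm, then the turn, a rotation vector about the tool's x, y, z in rad. In form: [[gripper, [tx, ty, tz], [rx, ry, rz]], ...]. A call has 1 to 12 rows; each row is the pose to reach, as a shift and turn from the pose commanded when the call began, along the tool's axes at that moment; what a row does not reach only later rows make up. A row lasts 1/10 s, in which the tool goes at most 50 mm and 8.59 degrees, less where a joint would pass 70% of its speed; a pose out of reach is approached as far as the arm can. A call with a gripper value outside its range is refused whole. The fingers move at their own pace and stop on an object; "squeeze" is the grip in N (left out, the last holds). Time passes only in rows, so rows that repeat a pose let the fingers close. It gives the time, the measured TCP pose, the force, the opening and the grip force at its end, in the units of the state.
- r.get_state(): the state, without advancing time (a new reading comes with each control period).
- r.capture(name): name is "scene" or "side" or "wrist"; returns (picture, depth): 384x512x3 uint8, red, green, blue; 384x512 float32, m along the optical axis (not along the pixel's ray), 0 where there is no reading.
- r.get_calibration(name): a dict with "fov_y" (degrees; the focal length in pixels is half the picture's height over the tangent of half this angle, whatever the lens; pixels are square), "cx", "cy" (the principal point, pixels), "view" (4x4, takes a point from world to camera coordinates). Camera axes: x right, y down, z forward; pixel columns grow to the right and rows downward; lengths in m; the calibration is good to about 2 mm. A picture is of the moment at which its call begins: read the wrist's pose just before it. get_calibration takes no time and is no camera call; for the wrist camera it gives the pose at the moment of the call.
- r.close_job(): hands the job in; it is judged then, once.
The state is a dict: "time_s": time; "joints": joint angles; "qd": joint speeds; "joint_torque": joint torques, N m; "tcp_pos": TCP position; "eef_rot": TCP orientation; "contact_force": force on the tool from outside, world axes, zero at the start; "moment": the same for the moment, N m; "gripper_width": finger opening in m; "gripper_force": force on a finger pad.
Only numpy, scipy, OpenCV 4.12 (cv2) and the standard library are available. Lean on these libraries where they do the work, as an engineer would, in place of code of your own. Each camera call takes 0.05 s, during which the arm holds its last target. There are 200 camera calls.

TASK

The steam inhaler's tank is open: pull the clear drawer out all the way, take out the cap with the blue bar handle and set it into the sloping neck with the bar's ends at the blue tabs. Turn it clockwise until it is pulled down tight and the bar's ends stand at the orange tabs, let go of it, and then push the drawer fully shut. Leave the bottle, jar, spacer and funnel standing where they are.

Things in the scene. Friction and masses are not known exactly. Their poses are not given: they have to be found in the camera images.
- casing: Low clear box, 190 deep (x) x 230 wide (y) x 92 mm high, holding one drawer; fixed. Origin: centre of its footprint on the table. Its x axis is level; the drawer comes out along its -x. Its front face is 95 mm from the origin.
- drawer (a joint): How far the clear drawer is out, m: 0 shut, 0.155 all the way out (stop). Starts about half out, slides with about 1.5 N friction, stays where left. Inside 160 x 196 mm; side walls reach 44 mm above the table, the front panel 86 mm. A nail clipper, fixed, lies behind a 14 mm high divider on its +y side.
- drawer_handle (a point): Centre of the drawer's level steel bar handle, 110 mm long along the casing's y, 10 mm thick, 63 mm above the table, 48 mm in front of the drawer's panel; moves with the drawer. From above, a finger fits the 43 mm between bar and panel. To shut the drawer, push the bar along the casing's +x.
- cap: Loose bayonet cap: white flange 96 mm diameter, 7 thick. Origin: centre of flange underside, z up its axis. Blue bar handle on top along x: 90 long, 16 wide, z 7 to 41 mm. Below: boss 54 diameter down to z = -24, two blue lugs 8 mm thick along +x and -x at z = -16, tips at radius 37. Same after a half turn. Mass about 160 g. Stands upright on its boss in the drawer, partly under the casing's roof.
- neck: Grey bayonet neck, 92 mm outer diameter, axis leaning 28 degrees from vertical; fixed. Origin: centre of the mouth at the lip's top; z: outward along the axis; x: up the slope. Lip bore 60 mm. Two gaps 34 degrees wide, out to radius 40 mm, at +70 and +250 degrees from x (anticlockwise seen from outside), marked by blue tabs. Orange tabs along +x and -x mark the locked place.
- lug_gap (a point): Middle of the lug gap at +70 degrees, at the lip's top, 35 mm from the neck's axis. With the cap's x at the gaps the flange comes to rest on the seal at neck z = 4 mm. Turned clockwise, the lugs run under ramps from about 53 to 10 degrees that pull the flange down to about z = 1.5 mm, then under a flat with an end stop about 3 degrees past the orange tabs. Friction holds it.
- steamer: White steam inhaler that carries the neck; fixed, 170 (x) x 140 (y) mm. Origin: centre of its underside. It reaches 155 mm above the table at the rear (+x), the neck's highest edge 172 mm. The mouth is 150 mm above the table, 20 mm to -x of the origin; the neck leans towards -x.
- seal (a joint): How far the black seal ring on the mouth is pressed down, m: 0 free, about 0.0026 under a tightly locked cap; spring of 2.5 N/mm, with 2.5 N at 0.
- bottle: Closed medicine bottle, 56 mm diameter, 100 mm high; leave alone. Origin: centre of underside.
- jar: Small glass jar with silicone lid, 72 mm diameter, 68 mm high; leave alone. Origin: centre of underside.
- spacer: Grey inhaler spacer standing upright, 72 mm diameter, 145 mm high; leave alone. Origin: centre of underside.
- funnel: White plastic funnel, wide end down, 90 mm diameter, 95 mm high; leave alone. Origin: centre of underside.
Not all that is in view belongs to the job. Leave any purple look-alike of the cap alone.

How it is judged (in metres and radians):
On the way, in this order (a step that is already met when the one before it is completed fails the run):
1. the drawer is pulled out (more than 120 mm) (value of joint drawer above 0.12 m), for 0.1 s.
2. the cap is set into the neck at the blue tabs, not yet turned (flange within 10 mm of the mouth, more than 40 degrees short of locked) (z of cap in the frame of neck below 0.01 m and distance between cap and neck below 0.012 m and angle between the z axis of cap and the z axis of neck, either way round below 0.12 rad and angle between the x axis of cap and the x axis of neck, either way round above 0.7 rad), for 0.1 s.
3. the cap is turned home and tight on the seal (angle between the x axis of cap and the x axis of neck, either way round below 0.17 rad and angle between the z axis of cap and the z axis of neck, either way round below 0.08 rad and z of cap in the frame of neck between -0.004 and 0.003 m and distance between cap and neck below 0.007 m and value of joint seal above 0.0018 m), for 0.1 s.
4. the drawer is shut (value of joint drawer below 0.008 m), for 0.1 s.
At the end, for the whole second after the job is handed in: The cap sits square in the neck, its bar within 10 degrees of the orange tabs, flange less than 3 mm above the lip, the seal pressed down more than 1.8 mm; the drawer is shut to within 8 mm; the bystanders stand upright within 30 mm of where they were; nothing moves (all of step 3 and value of joint drawer below 0.008 m and linear speed of cap below 0.01 m/s and angle between each of bottle, jar, spacer, funnel's own z axis and vertical below 0.15 rad and distance of each of bottle, jar, spacer, funnel from where it was at the start of the episode below 0.03 m); the robot touches nothing.
It fails at once if the medicine bottle is pushed more than 30 mm away or knocked over (distance of bottle from where it was at the start of the episode above 0.03 m or angle between bottle's own z axis and vertical above 0.5 rad).
It fails at once if the glass jar is pushed more than 30 mm away or knocked over (distance of jar from where it was at the start of the episode above 0.03 m or angle between jar's own z axis and vertical above 0.5 rad).
It fails at once if the inhaler spacer is pushed more than 30 mm away or knocked over (distance of spacer from where it was at the start of the episode above 0.03 m or angle between spacer's own z axis and vertical above 0.5 rad).
It fails at once if the funnel is pushed more than 30 mm away or knocked over (distance of funnel from where it was at the start of the episode above 0.03 m or angle between funnel's own z axis and vertical above 0.5 rad).
It also fails if it takes over 67 s, if anything falls off the work surface, if the arm or the gripper's body presses on something with over 40 N, if the wrist force passes 120 N, or if a joint passes its speed limit or range.

## Working session

There is one attempt and no reset: what is moved stays moved. The work goes in short steps, Python scripts to look and compute and a tool call to move; the robot and the scene stay as the last step left them, time stands still between calls to the robot, and variables do not carry over. Pictures are saved under pics/ and viewed, at most 10 in all, crops included, and the job is handed in when it is done.

Besides the shell and the picture viewer there is one more tool, called after "Request:" as name(argument=value, ...), one argument or row to a line, values as JSON. carry_out: Moves the arm, as the interface text tells. Its arguments: {"type":"object","properties":{"deltas":{"type":"array"},"squeeze":{"type":"number"}},"required":["deltas"]}

```bash
ls; mkdir -p pics
cat > h.py <<'E'
import numpy as np, cv2
from plant import r
from scipy.spatial.transform import Rotation as R
def cal(n):
    c=r.get_calibration(n); V=np.array(c["view"]); f=192/np.tan(np.radians(c["fov_y"])/2)
    return f,c["cx"],c["cy"],V
def ray(C,u,v):
    f,cx,cy,V=C; d=V[:3,:3].T@np.array([(u-cx)/f,(v-cy)/f,1]); o=-V[:3,:3].T@V[:3,3]; return o,d
def onz(C,u,v,z):
    o,d=ray(C,u,v); return o+d*(z-o[2])/d[2]
def at(C,u,v,dep):
    o,d=ray(C,u,v); return o+d*dep
def proj(C,p):
    f,cx,cy,V=C; q=V[:3,:3]@np.asarray(p)+V[:3,3]; return q[0]/q[2]*f+cx,q[1]/q[2]*f+cy
def tri(*rays):
    A=0;b=0
    for o,d in rays:
        d=d/np.linalg.norm(d);P=np.eye(3)-np.outer(d,d);A=A+P;b=b+P@o
    p=np.linalg.solve(A,b); return p,[np.linalg.norm(np.cross(p-o,d/np.linalg.norm(d))) for o,d in rays]
E
python3 - <<'E'
from h import *
import pickle
D={}
for n in ["scene","side","wrist"]:
    C=cal(n); p,d=r.capture(n); D[n]=(C,p,d); print(n,C[:3],np.round(-C[3][:3,:3].T@C[3][:3,3],3),np.round(C[3][2,:3],2))
pickle.dump(D,open("d0.pkl","wb"))
for n in D: cv2.imwrite(f"pics/{n}0.png",cv2.resize(cv2.cvtColor(D[n][1],cv2.COLOR_RGB2BGR),(800,600)))
print(r.get_state())
E
```

```text
pics
scene (np.float64(479.4840410106353), 253.22659163702642, 195.10979598574255) [1.263 0.99  1.159] [-0.41 -0.64 -0.65]
side (np.float64(462.85820832871724), 255.800902643316, 201.77848546908507) [ 0.191 -1.296  0.876] [ 0.28  0.83 -0.48]
wrist (np.float64(268.25414534257123), 254.09646935848494, 185.23009077832842) [0.315 0.602 0.383] [-0.28  0.11 -0.95]
{'time_s': 0.15, 'joints': array([ 8.56610907e+01,  2.05800498e+01,  6.44459625e-01, -1.29459648e-02,
       -7.01350964e+01, -1.65080568e+01]), 'qd': array([-0.01703957, -0.07151769,  0.15180739,  0.08178623, -0.0657192 ,
        0.06527066]), 'joint_torque': array([-1.19186821e-03, -5.83275390e+01,  2.93291223e+01,  7.00123250e+00,
        8.80740699e-03, -1.04888809e-04]), 'tcp_pos': array([0.24010519, 0.63045166, 0.22585493]), 'eef_rot': array([ 1.79928769e+02, -8.41718959e-03, -2.08513675e+01]), 'contact_force': array([ 0.24259283,  0.38884856, -0.05597823]), 'moment': array([-0.01474791, -0.00374093, -0.03081647]), 'gripper_force': 0.0, 'gripper_width': 0.08756698291565518}
```

View pics/scene0.png

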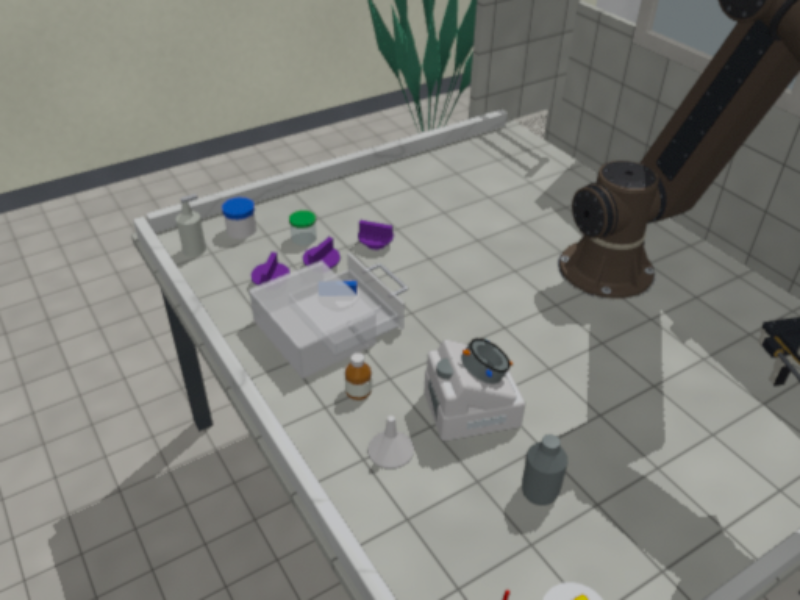

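View pics/side0.png

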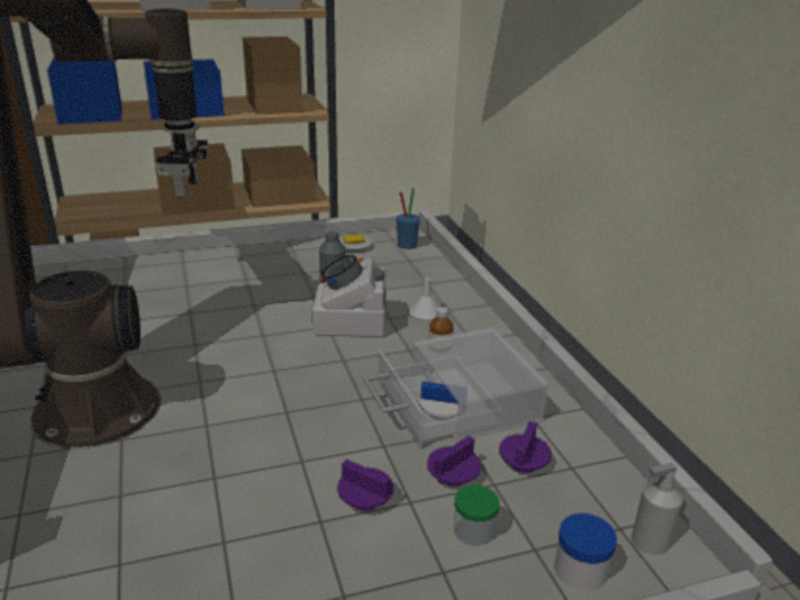

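Scene view (800x600): drawer with handle around (385,275), blue cap bar at (340,288), neck at (488,357). Side view: blue bar at (442,393), handle at (390,392), neck at (342,268). The purple look-alikes are at side (365,485), (455,460) and (525,450). Next I'll get rough positions.

Run:
```python
from h import *
import pickle
D=pickle.load(open("d0.pkl","rb"));k=.64
S,T=D["scene"][0],D["side"][0]
def both(n,a,b):
    p,e=tri(ray(S,a[0]*k,a[1]*k),ray(T,b[0]*k,b[1]*k)); print(n,np.round(p,3),np.round(e,3))
both("neck",(489,356),(342,268));both("bar",(340,288),(442,393))
for n,u,v,z in [("handle",386,276,.063),("spacer",545,470,.07),("bottle",357,390,.0),("funnel",390,455,0),("bluejar",238,220,.05),("greenjar",303,228,.05),("caseback",265,300,.09),("casefr",300,375,0)]:
    print(n,np.round(onz(S,u*k,v*k,z),3))
for n,u,v,z in [("handleA",370,380,.063),("handleB",392,410,.063)]: print(n,np.round(onz(T,u*k,v*k,z),3))
# crop montage
a=D["scene"][1][150:260,150:345]; b=D["side"][1][150:300,190:370]
a=cv2.resize(a,(390*2,220*2)[:2] if 0 else (780,440),interpolation=cv2.INTER_CUBIC)
cv2.imwrite("pics/crop_s.png",cv2.cvtColor(a,cv2.COLOR_RGB2BGR))
C=D["wrist"][0];st=r.get_state();Rt=R.from_euler("xyz",st["eef_rot"],degrees=True).as_matrix()
o=-C[3][:3,:3].T@C[3][:3,3];print("cam in tool",Rt.T@(o-st["tcp_pos"]),Rt.T@C[3][:3,:3].T)
```

```text
neck [0.554 0.211 0.147] [0.003 0.003]
bar [ 0.647 -0.218  0.059] [0.002 0.002]
handle [ 0.533 -0.196  0.063]
spacer [0.589 0.436 0.07 ]
bottle [0.746 0.034 0.   ]
funnel [0.777 0.216 0.   ]
bluejar [ 0.732 -0.615  0.05 ]
greenjar [ 0.603 -0.494  0.05 ]
caseback [ 0.825 -0.233  0.09 ]
casefr [ 0.829 -0.068  0.   ]
handleA [ 0.525 -0.142  0.063]
handleB [ 0.537 -0.25   0.063]
cam in tool [ 0.08015346  0.00058453 -0.15678532] [[-3.15635606e-04 -9.54787422e-01 -2.97289219e-01]
 [ 9.99999856e-01 -1.72403768e-04 -5.08012406e-04]
 [ 4.33790074e-04 -2.97289336e-01  9.54787339e-01]]
```

View pics/crop_s.png

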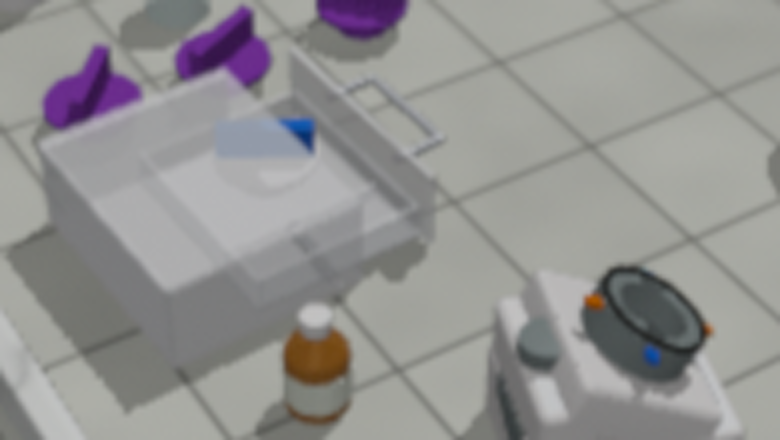

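The cap with the blue bar is the one standing in the drawer, in the crop at (265,140), partly under the roof. It is blue and white on a boss, so it fits the description; the three purple ones on the table at (95,95), (225,55) and (360,15) don't. Next I'll swing the wrist camera over the scene to measure from close up.

```bash
cat >> h.py <<'E'
def goto(p,Rt,show=True,cur=None):
    """print delta row from the present pose to tcp p, orientation matrix Rt"""
    if cur is None:
        st=r.get_state();cur=(st["tcp_pos"],R.from_euler("xyz",st["eef_rot"],degrees=True).as_matrix())
    d=cur[1].T@(np.asarray(p)-cur[0])*1e3; w=R.from_matrix(cur[1].T@Rt).as_rotvec()
    print("d",np.round(d,1).tolist(),"w",np.round(w,3).tolist()); return d,w
def down(yaw): return R.from_euler("xyz",[180,0,yaw],degrees=True).as_matrix()
E
python3 -c "
from h import *
goto([.5,0,.4],down(-173.5))"
```

```text
d [467.3, 496.9, -173.5] w [0.0, -0.002, 2.664]
```

Request:
carry_out(
  deltas=[
    [1,[467,497,-173],[0,0,2.664]],
    [1,[467,497,-173],[0,0,2.664]],
    [1,[467,497,-173],[0,0,2.664]],
    [1,[467,497,-173],[0,0,2.664]],
    [1,[467,497,-173],[0,0,2.664]],
    [1,[467,497,-173],[0,0,2.664]],
    [1,[467,497,-173],[0,0,2.664]],
    [1,[467,497,-173],[0,0,2.664]],
    [1,[467,497,-173],[0,0,2.664]],
    [1,[467,497,-173],[0,0,2.664]],
    [1,[467,497,-173],[0,0,2.664]],
    [1,[467,497,-173],[0,0,2.664]],
  ],
)

```text
time_s: 1.35
tcp_pos: [0.4616, 0.091, 0.3748]
eef_rot: [-180.0, 0.0, -124.3]
contact_force: [1.1, 0.4, -0.9]
gripper_width: 0.0877
gripper_force: 0.0
```

```bash
python3 -c "
from h import *
s=r.get_state();print(s['tcp_pos'],s['eef_rot'],s['joints'],s['time_s'])
goto([.5,0,.4],down(-173.5))"
```

```text
[0.461616   0.09101379 0.37484297] [-1.79990425e+02  4.22150102e-02 -1.24303713e+02] [ 3.52057004e+01 -3.03730536e+00 -8.81269669e+00 -5.83845942e-03
 -8.41817129e+01 -6.95088271e+01] 1.35
d [53.5, -83.0, -25.2] w [0.0, 0.001, 0.859]
```

Request:
carry_out(
  deltas=[
    [0,[53,-83,-25],[0,0,0.859]],
    [0,[53,-83,-25],[0,0,0.859]],
    [0,[53,-83,-25],[0,0,0.859]],
    [0,[53,-83,-25],[0,0,0.859]],
    [0,[53,-83,-25],[0,0,0.859]],
    [0,[53,-83,-25],[0,0,0.859]],
    [0,[53,-83,-25],[0,0,0.859]],
    [0,[53,-83,-25],[0,0,0.859]],
  ],
)

```text
time_s: 2.15
tcp_pos: [0.5007, 0.0027, 0.399]
eef_rot: [180.0, -0.0, -173.0]
contact_force: [-0.1, -0.4, -0.6]
gripper_width: 0.029
gripper_force: 0.0
```

Run:
```python
from h import *
import pickle
s=r.get_state();print(s['tcp_pos'],s['eef_rot'],s['joints'])
C=cal("wrist");p,d=r.capture("wrist");pickle.dump((C,p,d),open("w1.pkl","wb"))
cv2.imwrite("pics/w1.png",cv2.resize(cv2.cvtColor(p,cv2.COLOR_RGB2BGR),(800,600),interpolation=cv2.INTER_CUBIC))
```

```text
[0.50067157 0.00265482 0.39898129] [ 1.79998811e+02 -1.28454259e-02 -1.73002802e+02] [ 2.28246103e+01 -4.13025381e-02 -2.92980908e+00 -4.65331669e-03
 -8.71235276e+01 -1.05827178e+02]
```

View pics/w1.png

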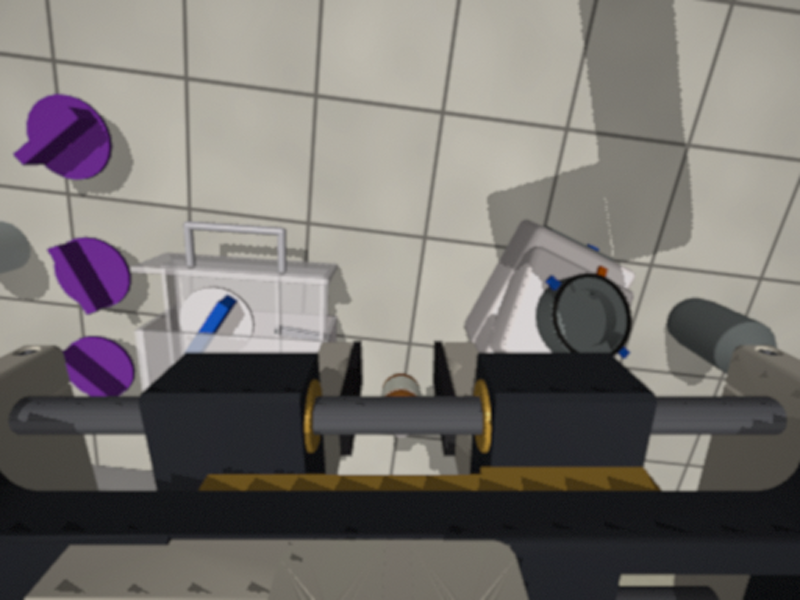

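Wrist view (800x600): handle bar from (186,227) to (285,232), cap flange centre about (215,318) with its blue bar at (212,325), and neck centre about (588,315). The neck's blue tabs are at (553,283) and (622,352) and an orange tab at (602,271). Next I'll segment and triangulate.

```bash
cat >> h.py <<'E'
def blobs(p,col,amin=3,box=None):
    h=cv2.cvtColor(p,cv2.COLOR_RGB2HSV)
    m={"blue":cv2.inRange(h,(103,120,50),(122,255,255)),"orange":cv2.inRange(h,(5,150,90),(18,255,255)),
       "white":cv2.inRange(h,(0,0,185),(180,40,255))}[col]
    if box: k=np.zeros_like(m);k[box[1]:box[3],box[0]:box[2]]=255;m&=k
    n,l,st,c=cv2.connectedComponentsWithStats(m)
    return [(np.round(c[i],1).tolist(),st[i].tolist()) for i in range(1,n) if st[i][4]>=amin],m
E
python3 - <<'E'
from h import *
import pickle
D=pickle.load(open("d0.pkl","rb"));D["w1"]=pickle.load(open("w1.pkl","rb"))
bx={"scene":(260,190,360,280),"side":(190,150,250,200),"w1":(290,140,420,250)}
for n in bx:
    C,p,d=D[n]
    for c in ["blue","orange"]:
        for q,st in blobs(p,c,2,bx[n])[0]:
            u,v=map(int,np.round(q)); print(n,c,q,st,"depth",np.round(at(C,*q,d[v,u]),3))
# dark ring ellipse
for n,bxx in [("cap scene",(140,150,260,220)),]:
    for c in ["blue"]: print(n,blobs(D["scene"][1],c,5,bxx)[0]);
print("capw",blobs(D["w1"][1],"blue",5,(100,170,180,240))[0]); print("caps",blobs(D["side"][1],"blue",5,(250,230,310,280))[0])
k=.64
C,p,d=D["w1"]
for u,v in [(186,227),(235,229.5),(285,232)]: print("handle",onz(C,u*k,v*k,.063),at(C,u*k,v*k,d[int(v*k),int(u*k)]))
E
```

```text
scene blue [312.6, 238.4] [311, 236, 4, 6, 17] depth [0.582 0.25  0.152]
scene orange [298.4, 225.1] [297, 224, 4, 3, 11] depth [0.596 0.197 0.17 ]
side blue [212.3, 179.3] [211, 178, 4, 4, 10] depth [0.519 0.155 0.144]
side orange [229.8, 166.2] [229, 166, 3, 2, 4] depth [0.592 0.186 0.173]
side orange [205.0, 177.5] [205, 177, 1, 2, 2] depth [0.507 0.225 0.12 ]
w1 blue [379.2, 158.2] [377, 157, 5, 3, 6] depth [0.495 0.248 0.041]
w1 blue [354.1, 181.2] [350, 177, 9, 9, 55] depth [0.522 0.169 0.138]
w1 blue [398.6, 224.9] [396, 222, 6, 7, 27] depth [0.583 0.252 0.154]
w1 orange [384.8, 173.3] [382, 171, 6, 6, 25] depth [0.506 0.223 0.123]
cap scene [([224.6, 181.9], [220, 180, 8, 7, 31])]
capw [([138.9, 201.5], [128, 190, 22, 23, 228])]
caps [([278.9, 250.9], [270, 245, 22, 13, 195])]
handle [ 0.52589679 -0.24437799  0.063     ] [ 0.52550019 -0.24349191  0.06484391]
handle [ 0.52186795 -0.18713845  0.063     ] [ 0.52138368 -0.18628555  0.06534041]
handle [ 0.51768079 -0.12851425  0.063     ] [ 0.51687951 -0.12752291  0.06703827]
```

```bash
python3 -c "
from h import *
goto([.5484,-.185,.16],down(-175.5));goto([.5484,-.185,.045],down(-175.5))"
```

```text
d [-24.5, -192.1, 239.0] w [0.0, -0.0, 0.043]
d [-24.5, -192.1, 354.0] w [0.0, -0.0, 0.043]
```

Request:
carry_out(
  deltas=[
    [0,[-24,-192,239],[0,0,0.043]],
    [0,[-24,-192,239],[0,0,0.043]],
    [0,[-24,-192,239],[0,0,0.043]],
    [0,[-24,-192,239],[0,0,0.043]],
    [0,[-24,-192,239],[0,0,0.043]],
    [0,[-24,-192,239],[0,0,0.043]],
    [0,[-24,-192,239],[0,0,0.043]],
    [0,[-24,-192,239],[0,0,0.043]],
    [0,[-24,-192,279],[0,0,0.043]],
    [0,[-24,-192,319],[0,0,0.043]],
    [0,[-24,-192,354],[0,0,0.043]],
    [0,[-24,-192,354],[0,0,0.043]],
  ],
)

```text
time_s: 3.4
tcp_pos: [0.5454, -0.184, 0.0427]
eef_rot: [179.9, -0.3, -175.6]
contact_force: [-0.5, -0.5, 0.5]
gripper_width: 0.0001
gripper_force: 0.0
```

Tool +x is the casing's -x, which is the pull direction.

Request:
carry_out(
  deltas=[
    [0,[12,0,0],[0,0,0]],
    [0,[24,0,0],[0,0,0]],
    [0,[36,0,0],[0,0,0]],
    [0,[48,0,0],[0,0,0]],
    [0,[60,0,0],[0,0,0]],
    [0,[70,0,0],[0,0,0]],
    [0,[78,0,0],[0,0,0]],
    [0,[82,0,0],[0,0,0]],
    [0,[82,0,0],[0,0,0]],
  ],
)

```text
time_s: 4.3
tcp_pos: [0.4645, -0.1915, 0.0449]
eef_rot: [180.0, -0.1, -175.7]
contact_force: [-0.2, -0.9, -0.0]
gripper_width: 0.0004
gripper_force: 0.0
```

Request:
carry_out(
  deltas=[
    [0,[4,0,0],[0,0,0]],
    [0,[8,0,0],[0,0,0]],
    [0,[12,0,0],[0,0,0]],
    [0,[14,0,0],[0,0,0]],
    [0,[16,0,0],[0,0,0]],
  ],
)

```text
time_s: 4.8
tcp_pos: [0.4518, -0.1924, 0.0454]
eef_rot: [-180.0, 0.2, -175.6]
contact_force: [10.1, 1.3, -7.0]
gripper_width: 0.0008
gripper_force: 5.3
```

The drawer hit its stop: the pull met about 10 N after roughly 85 mm. Next I'll back off, rise and look at the cap.

Request:
carry_out(
  deltas=[
    [0,[-12,0,0],[0,0,0]],
    [0,[-12,0,-50],[0,0,0]],
    [0,[-12,0,-100],[0,0,0]],
    [0.9,[-40,0,-140],[0,0,0]],
    [0.9,[-80,0,-180],[0,0,0]],
    [0.9,[-120,0,-220],[0,0,0]],
    [0.9,[-160,0,-250],[0,0,0]],
    [0.9,[-170,0,-260],[0,0,0]],
    [0.9,[-170,0,-260],[0,0,0]],
    [0.9,[-170,0,-260],[0,0,0]],
  ],
)

```text
time_s: 5.8
tcp_pos: [0.6188, -0.1795, 0.3039]
eef_rot: [180.0, -0.1, -175.7]
contact_force: [-1.0, 0.3, -0.8]
gripper_width: 0.0509
gripper_force: 0.0
```

Run:
```python
from h import *
import pickle
s=r.get_state();print(s['tcp_pos'],s['eef_rot'],s['joints'])
C=cal("wrist");p,d=r.capture("wrist");pickle.dump((C,p,d),open("w2.pkl","wb"))
S=cal("side");p2,d2=r.capture("side");pickle.dump((S,p2,d2),open("s2.pkl","wb"))
S3=cal("scene");p3,d3=r.capture("scene");pickle.dump((S3,p3,d3),open("c2.pkl","wb"))
a=cv2.resize(p,(512,384));b=cv2.resize(p2[200:300,200:360],(288,180),interpolation=2);c=cv2.resize(p3[150:260,150:290],(288,204),interpolation=2)
m=np.vstack([b,c]);cv2.imwrite("pics/w2.png",cv2.cvtColor(np.hstack([a,m]),cv2.COLOR_RGB2BGR))
for n,(q,P,dd) in {"w":(C,p,d),"side":(S,p2,d2),"scene":(S3,p3,d3)}.items():
    bl,m=blobs(P,"blue",12)
    for x,st in bl:
        if n=="w" or (st[4]<600): print(n,x,st,np.round(at(q,*x,dd[int(x[1]),int(x[0])]),3))
```

```text
[ 0.61882476 -0.17952897  0.30386185] [ 1.79968542e+02 -1.42122006e-01 -1.75661711e+02] [ 1.12510516e+00  1.56808440e+01  3.72609548e+00 -2.39498246e-02
 -7.81889143e+01 -8.67819241e+01]
w [226.2, 121.5] [206, 93, 41, 58, 677] [ 0.566 -0.223  0.076]
side [33.7, 47.1] [31, 37, 7, 25, 81] [-0.143  1.6    0.356]
side [39.5, 65.9] [38, 53, 4, 26, 32] [-0.134  1.614  0.251]
side [258.1, 154.0] [255, 150, 7, 9, 43] [0.837 0.589 0.028]
side [258.1, 256.4] [244, 250, 29, 14, 316] [ 0.565 -0.231  0.066]
scene [152.0, 132.8] [142, 126, 21, 15, 237] [ 0.722 -0.633  0.076]
scene [235.1, 175.9] [224, 172, 24, 9, 200] [ 0.575 -0.211  0.073]
scene [312.5, 238.7] [311, 237, 4, 5, 15] [0.581 0.249 0.15 ]
```

View pics/w2.png

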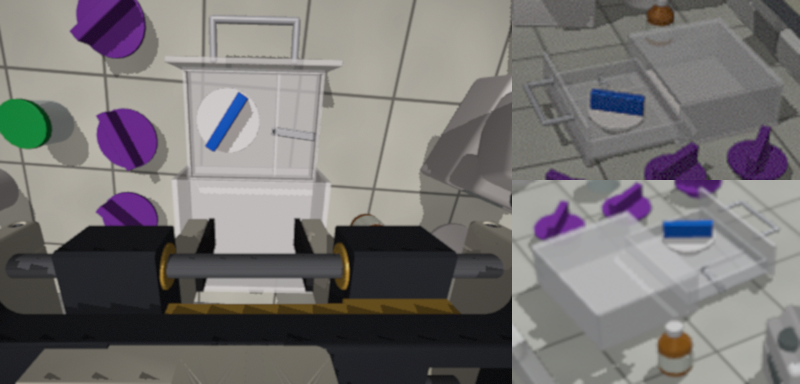

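The wrist part of the picture shows the drawer fully out. The cap's flange is at about (230,120), clear of the roof, and its blue bar runs (240,95)-(210,150). The lying clipper is at (295,132).

Run:
```python
from h import *
import pickle
L={}
for n,f,b in [("w","w2.pkl",(190,80,260,160)),("side","s2.pkl",(235,240,285,275)),("scene","c2.pkl",(215,165,260,190))]:
    C,p,d=pickle.load(open(f,"rb")); bl,m=blobs(p,"blue",12,b); ys,xs=np.nonzero(m)
    P=np.array([at(C,x,y,d[y,x]) for x,y in zip(xs,ys) if d[y,x]>0])
    print(n,"z pct",np.round(np.percentile(P[:,2],[5,25,50,75,95]),4))
    rc=cv2.minAreaRect(np.c_[xs,ys].astype(np.float32));
    print(" rect",rc)
    for z in (.068,.072): 
        q=np.array([onz(C,u,v,z) for u,v in cv2.boxPoints(rc)]); print(z,np.round(q,4).tolist(),np.round(q.mean(0),4))
    L[n]=(C,rc)
# white flange in the wrist view
C,p,d=pickle.load(open("w2.pkl","rb"))
h=cv2.cvtColor(p,cv2.COLOR_RGB2HSV); print(h[120,[200,205,210,240,250,256,262,270]].tolist()); 
z=np.array([[at(C,x,120,d[120,x])[2] for x in (200,205,210,240,250,256)]]);print(np.round(z,3))
for u,v in [(213,19),(255,20),(297,22),(226,135)]: print((u,v),np.round(at(C,u,v,d[v,u]),3),np.round(onz(C,u,v,.063),3))
```

```text
w z pct [0.0753 0.0761 0.0767 0.0773 0.0781]
 rect ((226.03932189941406, 121.83708953857422), (10.91797924041748, 63.06987762451172), 32.0053825378418)
0.068 [[0.6039, -0.2532, 0.068], [0.5262, -0.2086, 0.068], [0.5328, -0.1953, 0.068], [0.6114, -0.2394, 0.068]] [ 0.5686 -0.2242  0.068 ]
0.072 [[0.6032, -0.2525, 0.072], [0.5263, -0.2084, 0.072], [0.5329, -0.1952, 0.072], [0.6107, -0.2389, 0.072]] [ 0.5683 -0.2238  0.072 ]
side z pct [0.0489 0.0569 0.067  0.0761 0.0799]
 rect ((258.0899658203125, 256.3699951171875), (29.4156436920166, 10.889445304870605), 8.13010311126709)
0.068 [[0.5158, -0.2369, 0.068], [0.5361, -0.1853, 0.068], [0.614, -0.2304, 0.068], [0.5912, -0.28, 0.068]] [ 0.5643 -0.2331  0.068 ]
0.072 [[0.5142, -0.2422, 0.072], [0.5344, -0.1908, 0.072], [0.6119, -0.2357, 0.072], [0.5893, -0.285, 0.072]] [ 0.5624 -0.2384  0.072 ]
scene z pct [0.0502 0.0589 0.0679 0.0751 0.0792]
 rect ((235.5, 176.0), (8.0, 23.0), 90.0)
0.068 [[0.5952, -0.2591, 0.068], [0.5222, -0.2145, 0.068], [0.5472, -0.1739, 0.068], [0.6186, -0.2176, 0.068]] [ 0.5708 -0.2163  0.068 ]
0.072 [[0.5976, -0.2545, 0.072], [0.525, -0.2101, 0.072], [0.5498, -0.1696, 0.072], [0.621, -0.2132, 0.072]] [ 0.5733 -0.2119  0.072 ]
[[0, 6, 206], [0, 6, 206], [0, 5, 206], [9, 12, 153], [0, 6, 208], [0, 5, 206], [10, 8, 182], [6, 7, 182]]
[[0.043 0.042 0.043 0.042 0.042 0.043]]
(213, 19) [ 0.439 -0.246  0.066] [ 0.438 -0.247  0.063]
(255, 20) [ 0.436 -0.192  0.066] [ 0.435 -0.192  0.063]
(297, 22) [ 0.435 -0.138  0.066] [ 0.434 -0.137  0.063]
(226, 135) [ 0.589 -0.225  0.042] [ 0.587 -0.223  0.063]
```

```bash
python3 -c "
from h import *
goto([.568,-.2235,.18],down(-30));goto([.568,-.2235,.047],down(-30))"
```

```text
d [52.8, -39.9, 124.1] w [0.003, -0.0, -2.542]
d [52.5, -40.0, 257.1] w [0.003, -0.0, -2.542]
```

Request:
carry_out(
  deltas=[
    [0.5,[53,-40,124],[0,0,-2.542]],
    [0.5,[53,-40,124],[0,0,-2.542]],
    [0.5,[53,-40,124],[0,0,-2.542]],
    [0.5,[53,-40,124],[0,0,-2.542]],
    [0.5,[53,-40,124],[0,0,-2.542]],
    [0.5,[53,-40,124],[0,0,-2.542]],
    [0.5,[53,-40,124],[0,0,-2.542]],
    [0.5,[53,-40,124],[0,0,-2.542]],
    [0.5,[53,-40,124],[0,0,-2.542]],
    [0.5,[53,-40,124],[0,0,-2.542]],
    [0.5,[53,-40,124],[0,0,-2.542]],
    [0.5,[53,-40,124],[0,0,-2.542]],
  ],
)

```text
time_s: 7.15
tcp_pos: [0.5681, -0.2236, 0.1809]
eef_rot: [180.0, 0.0, -72.2]
contact_force: [0.6, -0.5, 0.5]
gripper_width: 0.0437
gripper_force: 0.0
```

```bash
python3 -c "
from h import *
print(r.get_state()['joints'])
goto([.568,-.2235,.11],down(-30));goto([.568,-.2235,.047],down(-30))"
```

```text
[-3.17967078e+00  1.64409744e+01 -1.14547755e+01 -2.46419483e-03
 -6.21584915e+01  2.09986654e+01]
d [-0.1, -0.0, 70.9] w [0.001, 0.001, -0.736]
d [-0.1, -0.1, 133.9] w [0.001, 0.001, -0.736]
```

Request:
carry_out(
  deltas=[
    [0.5,[0,0,0],[0,0,-0.15]],
    [0.5,[0,0,0],[0,0,-0.3]],
    [0.5,[0,0,10],[0,0,-0.45]],
    [0.5,[0,0,20],[0,0,-0.6]],
    [0.5,[0,0,30],[0,0,-0.736]],
    [0.5,[0,0,30],[0,0,-0.736]],
  ],
)

```text
time_s: 7.75
tcp_pos: [0.5674, -0.2234, 0.1495]
eef_rot: [179.9, 0.2, -30.3]
contact_force: [-0.3, 0.5, 0.0]
gripper_width: 0.0439
gripper_force: 0.0
```

Run:
```python
from h import *
import pickle
C=cal("wrist");p,d=r.capture("wrist");pickle.dump((C,p,d),open("w3.pkl","wb"))
bl,m=blobs(p,"blue",30); ys,xs=np.nonzero(m);print([b for b in bl])
P=np.array([at(C,x,y,d[y,x]) for x,y in zip(xs,ys) if d[y,x]>0]);P=P[np.hypot(P[:,0]-.568,P[:,1]+.2235)<.08]
print(np.percentile(P[:,2],[5,50,95]))
T=P[P[:,2]>.0735];rc=cv2.minAreaRect((T[:,:2]*1000).astype(np.float32));print(len(T),rc)
print(r.get_state()["tcp_pos"])
goto([.568,-.2235,.047],down(-30))
```

```text
[([253.3, 187.8], [245, 140, 18, 97, 1529])]
[0.07516548 0.0767676  0.07789682]
1463 ((568.5924072265625, -223.84999084472656), (14.828399658203125, 88.25733947753906), 60.98744583129883)
[ 0.56805077 -0.22359687  0.15049028]
d [0.1, -0.1, 103.5] w [0.001, 0.002, -0.009]
```

The second wrist view agrees: bar top at z = 76.8 mm, centre (0.5686, -0.2238), 88 x 15 mm, axis about -29°. Descend and grip.

Request:
carry_out(
  deltas=[
    [0.5,[0,0,40],[0,0,-0.015]],
    [0.5,[0,0,75],[0,0,-0.015]],
    [0.5,[0,0,95],[0,0,-0.015]],
    [0.5,[0,0,103],[0,0,-0.015]],
    [0.5,[0,0,103],[0,0,-0.015]],
    [0,[0,0,103],[0,0,-0.015]],
    [0,[0,0,103],[0,0,-0.015]],
    [0,[0,0,103],[0,0,-0.015]],
    [0,[0,0,103],[0,0,-0.015]],
    [0,[0,0,103],[0,0,-0.015]],
  ],
  squeeze=40,
)

```text
time_s: 8.8
tcp_pos: [0.5697, -0.2237, 0.0489]
eef_rot: [-180.0, -0.1, -29.5]
contact_force: [-1.1, 0.6, 3.8]
gripper_width: 0.016
gripper_force: 40.0
```

Request:
carry_out(
  deltas=[
    [0,[0,0,-15],[0,0,0]],
    [0,[0,0,-55],[0,0,0]],
    [0,[0,0,-100],[0,0,0]],
    [0,[0,0,-150],[0,0,0]],
    [0,[-35,-40,-190],[0,0,0]],
    [0,[-65,-75,-220],[0,0,0]],
    [0,[-95,-110,-240],[0,0,0]],
    [0,[-125,-145,-260],[0,0,0]],
    [0,[-155,-180,-280],[0,0,0]],
    [0,[-185,-215,-280],[0,0,0]],
    [0,[-215,-250,-280],[0,0,0]],
    [0,[-245,-285,-280],[0,0,0]],
  ],
)

```text
time_s: 10.0
tcp_pos: [0.4971, 0.1382, 0.3285]
eef_rot: [-179.9, -0.0, -29.5]
contact_force: [0.8, 0.2, -2.4]
gripper_width: 0.016
gripper_force: 40.0
```

Request:
carry_out(
  deltas=[
    [0,[-30,-33,0],[0,0,0]],
    [0,[-60,-66,0],[0,0,0]],
    [0,[-75,-82,0],[0,0,0]],
    [0,[-75,-82,0],[0,0,0]],
    [0,[-75,-82,0],[0,0,0]],
  ],
)

```text
time_s: 10.5
tcp_pos: [0.4727, 0.2449, 0.3276]
eef_rot: [179.9, 0.0, -29.4]
contact_force: [0.2, -0.7, -1.6]
gripper_width: 0.016
gripper_force: 40.0
```

Run:
```python
from h import *
import pickle
print(r.get_state()["joints"])
C=cal("wrist");p,d=r.capture("wrist");pickle.dump((C,p,d),open("w4.pkl","wb"))
cv2.imwrite("pics/w4.png",cv2.resize(cv2.cvtColor(p,cv2.COLOR_RGB2BGR),(800,600),interpolation=2))
for c in ["blue","orange"]:
    for x,st in blobs(p,c,6)[0]:
        print(c,x,st,np.round(at(C,*x,d[int(round(x[1])),int(round(x[0]))]),4))
```

```text
[ 4.84978135e+01  4.09480373e+00 -7.50435405e+00 -1.40751907e-02
 -7.84609306e+01  1.20819130e+01]
blue [202.8, 90.6] [197, 86, 13, 10, 103] [0.5822 0.2509 0.1543]
blue [287.9, 101.8] [283, 98, 11, 9, 76] [0.5216 0.1688 0.1381]
blue [254.1, 210.8] [239, 166, 31, 88, 2557] [0.4949 0.2318 0.3546]
blue [254.1, 290.2] [241, 278, 27, 26, 653] [0.4524 0.2558 0.3554]
orange [237.1, 51.9] [232, 45, 11, 15, 123] [0.5948 0.196  0.1718]
orange [254.1, 134.1] [251, 132, 7, 5, 26] [0.5062 0.2254 0.1217]
```

View pics/w4.png

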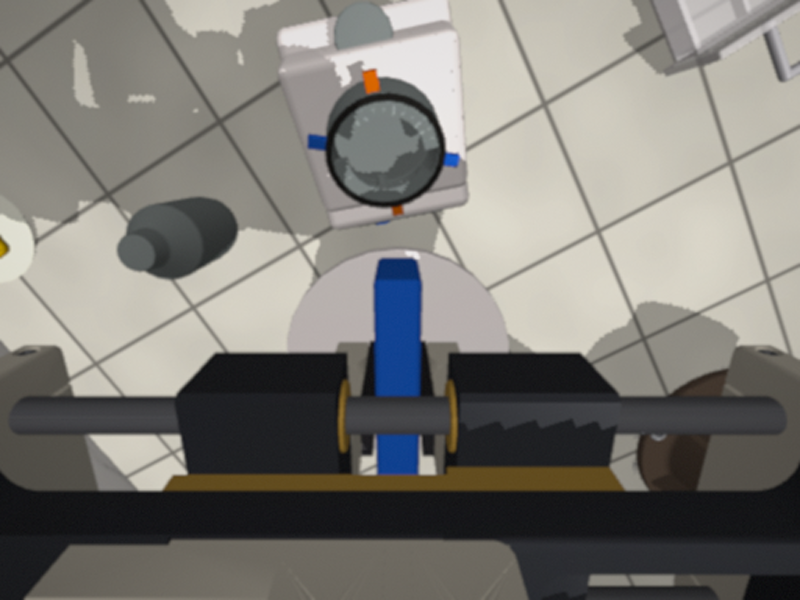

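The wrist view shows the neck's dark ring centred at (387,150), with blue tabs at (318,143) and (452,160) and orange tabs at (370,80) and (397,210). The cap is held level, bar along the tool's x. Next I'll fit the lip plane and circle.

```bash
cat > neck.py <<'E'
from h import *
import pickle
from scipy.optimize import least_squares
c0=np.array([.5505,.209,.148])
def lip(C,p,d,box):
    v=p.max(2); k=np.zeros_like(v);k[box[1]:box[3],box[0]:box[2]]=1
    ys,xs=np.nonzero((v<45)&(k>0)&(d>0)); P=np.array([at(C,x,y,d[y,x]) for x,y in zip(xs,ys)])
    P=P[np.linalg.norm(P-c0,axis=1)<.055]
    for i in range(8):
        c=P.mean(0);n=np.linalg.svd(P-c)[2][2];n*=np.sign(n[2]);e=(P-c)@n; P=P[abs(e)<max(.0025,2*np.median(abs(e)))]
    u=np.cross([0,0,1],n);u/=np.linalg.norm(u);w=np.cross(n,u)
    q=np.c_[(P-c)@u,(P-c)@w]
    s=least_squares(lambda t:np.hypot(q[:,0]-t[0],q[:,1]-t[1])-t[2],[0,0,.04],loss="soft_l1",f_scale=.002).x
    cc=c+u*s[0]+w*s[1]
    rr=np.hypot(q[:,0]-s[0],q[:,1]-s[1])
    print(len(P),"centre",np.round(cc,4),"r",s[2],np.percentile(rr,[3,97]),"tilt",np.degrees(np.arccos(n[2])),"az x",np.degrees(np.arctan2(-n[1],-n[0])),"rms",np.std((P-c)@n))
    return cc,n
if __name__=="__main__":
    lip(*pickle.load(open("w4.pkl","rb")),(195,50,300,145)); lip(*pickle.load(open("w1.pkl","rb")),(320,165,420,232))
E
python3 neck.py
python3 - <<'E'
import numpy as np
A=np.array([.5822,.2509,.1543]);B=np.array([.5216,.1688,.1381]);o=np.array([.5948,.196,.1718]);q=np.array([.5062,.2254,.1217])
print((A+B)/2,(o+q)/2,np.linalg.norm(A-B),np.linalg.norm(o-q)); x=o-q;x/=np.linalg.norm(x);print(np.degrees([np.arcsin(x[2]),np.arctan2(x[1],x[0])]),np.degrees(np.arccos((A-B)@x/np.linalg.norm(A-B))))
E
```

```text
633 centre [0.549  0.2112 0.1528] r 0.04277428408679256 [0.04112741 0.04438689] tilt 28.293061107002416 az x -18.38011707856212 rms 0.0008331826565401372
266 centre [0.5488 0.2102 0.152 ] r 0.04302821208245022 [0.0411448  0.04464517] tilt 27.47607965382882 az x -20.914546231055045 rms 0.0010140871118329354
[0.5519  0.20985 0.1462 ] [0.5505  0.2107  0.14675] 0.10332090785509007 0.10594493852940781
[ 28.22187147 -18.35731231] 69.87085495012948
```

```bash
cat >> h.py <<'E'
M=np.array([.5503,.2105,.1492]);t,a=np.radians(28),np.radians(-18.7)
nz=np.array([-np.sin(t)*np.cos(a),-np.sin(t)*np.sin(a),np.cos(t)])
nx=np.array([np.cos(t)*np.cos(a),np.cos(t)*np.sin(a),np.sin(t)]);ny=np.cross(nz,nx)
RN=np.c_[nx,ny,nz]; CT=np.array([-.001,0,.0134])
def capose(zc,ang,off=(0,0)):
    x=nx*np.cos(np.radians(ang))+ny*np.sin(np.radians(ang)); Rt=np.c_[x,np.cross(-nz,x),-nz]
    return M+RN@np.array([off[0],off[1],zc])-Rt@CT,Rt
def capn():
    "estimated cap position and angle in the neck frame"
    s=r.get_state();Rt=R.from_euler("xyz",s["eef_rot"],degrees=True).as_matrix()
    p=RN.T@(s["tcp_pos"]+Rt@CT-M);x=RN.T@Rt[:,0]
    print("cap in neck mm",np.round(p*1e3,1),"ang",np.degrees(np.arctan2(x[1],x[0])),"tilt",np.degrees(np.arccos(-(RN.T@Rt[:,2])[2])),"F neck",np.round(RN.T@s["contact_force"],1),"t",s["time_s"],"j",np.round(s["joints"],0))
E
python3 -c "
from h import *
p,q=capose(.09,70);print(p,np.round(q,2));goto(p,q);goto(*capose(.04,70))"
```

```text
[0.50490655 0.2268569  0.24065735] [[ 0.59  0.68  0.44]
 [ 0.79 -0.59 -0.15]
 [ 0.16  0.44 -0.88]]
d [36.5, -0.6, 87.0] w [-0.262, 0.462, -1.38]
d [59.5, -5.0, 131.2] w [-0.262, 0.462, -1.38]
```

Request:
carry_out(
  deltas=[
    [0,[5,0,10],[-0.262,0.462,-1.38]],
    [0,[10,0,20],[-0.262,0.462,-1.38]],
    [0,[15,0,30],[-0.262,0.462,-1.38]],
    [0,[20,0,40],[-0.262,0.462,-1.38]],
    [0,[25,0,50],[-0.262,0.462,-1.38]],
    [0,[28,0,60],[-0.262,0.462,-1.38]],
    [0,[31,0,70],[-0.262,0.462,-1.38]],
    [0,[34,0,80],[-0.262,0.462,-1.38]],
    [0,[36,0,87],[-0.262,0.462,-1.38]],
    [0,[36,0,87],[-0.262,0.462,-1.38]],
    [0,[36,0,87],[-0.262,0.462,-1.38]],
    [0,[36,0,87],[-0.262,0.462,-1.38]],
  ],
)

```text
time_s: 11.75
tcp_pos: [0.5048, 0.226, 0.2415]
eef_rot: [153.5, -9.3, 53.2]
contact_force: [-0.6, 1.4, -1.8]
gripper_width: 0.0155
gripper_force: 40.0
```

Run:
```python
from h import *
import pickle
capn();goto(*capose(.03,70));goto(*capose(.004,70))
C=cal("wrist");p,d=r.capture("wrist");S=cal("side");p2,d2=r.capture("side");S3=cal("scene");p3,d3=r.capture("scene")
pickle.dump([(C,p,d),(S,p2,d2),(S3,p3,d3)],open("w5.pkl","wb"))
a=cv2.resize(p,(512,384));b=cv2.resize(p2[90:210,170:290],(288,288),interpolation=2);c=cv2.resize(p3[150:270,250:370],(288,288),interpolation=2)
m=np.vstack([b,c]);a=np.vstack([a,np.zeros((192,512,3),np.uint8)]);cv2.imwrite("pics/w5.png",cv2.cvtColor(np.hstack([a,m]),cv2.COLOR_RGB2BGR))
# flange as seen by side/scene: white points above
for n,(q,P,dd) in {"side":(S,p2,d2),"scene":(S3,p3,d3)}.items():
    bl,mm=blobs(P,"blue",20,(170,90,370,270));print(n,[(x,st,np.round((RN.T@(at(q,*x,dd[int(x[1]),int(x[0])])-M))*1e3,1)) for x,st in bl])
```

```text
cap in neck mm [ 0.5 -0.8 90.7] ang 69.74154936728927 tilt 0.023512041839246302 F neck [-1.7  1.1 -1.1] t 11.75 j [ 60.  -1. -43.  38. -49.  55.]
d [0.6, -0.8, 60.7] w [-0.0, 0.0, -0.005]
d [0.6, -0.8, 86.7] w [-0.0, 0.0, -0.005]
side [([260.3, 147.2], [254, 138, 14, 21, 165], array([  99.5,  454.9, -153.4])), ([198.3, 147.3], [193, 141, 12, 14, 92], array([ -3.9, -38.2, 122.2]))]
scene [([334.7, 202.2], [330, 192, 10, 20, 130], array([ 13.5,  26.8, 122.2]))]
```

View pics/w5.png

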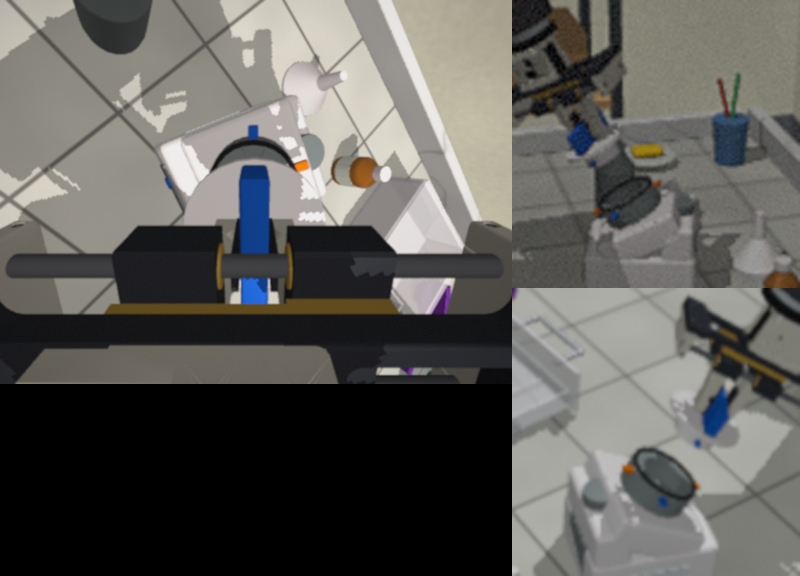

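The bar lines up with the blue tab ahead, at wrist pixels (254,131) against the bar at x ≈ 255. I'll go in along the axis.

Request:
carry_out(
  deltas=[
    [0,[0.6,-0.8,30],[0,0,-0.005]],
    [0,[0.6,-0.8,50],[0,0,-0.005]],
    [0,[0.6,-0.8,62],[0,0,-0.005]],
    [0,[0.6,-0.8,68],[0,0,-0.005]],
    [0,[0.6,-0.8,73],[0,0,-0.005]],
    [0,[0.6,-0.8,76],[0,0,-0.005]],
    [0,[0.6,-0.8,76],[0,0,-0.005]],
  ],
)

```text
time_s: 12.6
tcp_pos: [0.5384, 0.2166, 0.1738]
eef_rot: [153.4, -9.2, 53.7]
contact_force: [-0.3, 0.1, -1.4]
gripper_width: 0.0156
gripper_force: 40.0
```

```bash
python3 -c "
from h import *
capn()"
```

```text
cap in neck mm [-0.5  1.  14.6] ang 70.25683679503307 tilt 0.03577907637449281 F neck [-1.  -0.  -1.1] t 12.6 j [ 53.   5. -49.  48. -37.  49.]
```

Request:
carry_out(
  deltas=[
    [0,[0,0,4],[0,0,0]],
    [0,[0,0,7],[0,0,0]],
    [0,[0,0,9],[0,0,0]],
    [0,[0,0,10.5],[0,0,0]],
    [0,[0,0,11.5],[0,0,0]],
    [0,[0,0,11.5],[0,0,0]],
  ],
)

```text
time_s: 13.2
tcp_pos: [0.5433, 0.2147, 0.1636]
eef_rot: [153.4, -9.1, 53.8]
contact_force: [-2.6, 0.1, 0.5]
gripper_width: 0.0155
gripper_force: 40.0
```

```bash
python3 -c "
from h import *
capn()"
```

```text
cap in neck mm [-0.6  0.9  3. ] ang 70.28351824983517 tilt 0.03028740732813899 F neck [-2.  -0.8  1.6] t 13.2 j [ 51.   6. -50.  51. -35.  48.]
```

Seated on the seal with about 2 N, at z ≈ 3 mm and 70°. Turning clockwise.

Request:
carry_out(
  deltas=[
    [0,[0,0.1,0],[0,0,0.1]],
    [0,[0,0.2,0],[0,0,0.2]],
    [0,[0,0.3,0],[0,0,0.3]],
    [0,[-0.1,0.4,0.3],[0,0,0.4]],
    [0,[-0.1,0.5,0.6],[0,0,0.5]],
    [0,[-0.2,0.6,0.9],[0,0,0.6]],
    [0,[-0.2,0.6,1.2],[0,0,0.7]],
    [0,[-0.2,0.6,1.2],[0,0,0.7]],
  ],
)

```text
time_s: 14.0
tcp_pos: [0.5444, 0.2146, 0.1633]
eef_rot: [165.1, -24.1, 14.6]
contact_force: [-2.0, 1.0, 2.1]
gripper_width: 0.0159
gripper_force: 40.0
```

```bash
python3 -c "
from h import *
capn();print(r.get_state()['moment'])"
```

```text
cap in neck mm [-0.3  1.6  2.3] ang 30.08334643906823 tilt 0.10370740838535972 F neck [-0.9  0.4  2.9] t 14.0 j [ 51.   6. -50.  51. -35.   8.]
[0.66908226 1.64094859 0.02140112]
```

Request:
carry_out(
  deltas=[
    [0,[0,0.1,0.3],[0,0,0.1]],
    [0,[-0.1,0.1,0.6],[0,0,0.2]],
    [0,[-0.1,0.2,0.9],[0,0,0.3]],
    [0,[-0.2,0.2,1.0],[0,0,0.4]],
    [0,[-0.2,0.3,1.0],[0,0,0.48]],
    [0,[-0.3,0.3,1.0],[0,0,0.53]],
    [0,[-0.3,0.3,1.0],[0,0,0.53]],
    [0,[-0.3,0.3,1.0],[0,0,0.53]],
  ],
)

```text
time_s: 14.8
tcp_pos: [0.5442, 0.213, 0.1615]
eef_rot: [180.0, -28.0, -18.7]
contact_force: [-1.3, -1.5, -1.7]
gripper_width: 0.0159
gripper_force: 40.0
```

```bash
python3 -c "
from h import *
capn();print(r.get_state()['moment'])"
```

```text
cap in neck mm [-1.1  0.4  0.6] ang -0.03851552006359548 tilt 0.03230675201704902 F neck [-1.5 -1.9 -1.2] t 14.8 j [ 51.   6. -50.  51. -34. -23.]
[ 0.15152365  1.9383416  -0.34376331]
```

Request:
carry_out(
  deltas=[
    [0.5,[0,0,0],[0,0,0]],
    [0.5,[0,0,0],[0,0,0]],
    [0.5,[0,0,0],[0,0,0]],
    [0.5,[0,0,-20],[0,0,0]],
    [0.5,[0,0,-60],[0,0,0]],
    [0.5,[-20,0,-100],[0,0,0]],
    [0.5,[-40,0,-140],[0,0,0]],
    [0.5,[-60,0,-160],[0,0,0]],
    [0.5,[-60,0,-160],[0,0,0]],
  ],
)

```text
time_s: 15.7
tcp_pos: [0.4216, 0.2572, 0.2771]
eef_rot: [-179.6, -28.0, -18.8]
contact_force: [-0.0, 0.7, 0.5]
gripper_width: 0.0442
gripper_force: 0.0
```

Run:
```python
from h import *
import pickle
C=cal("wrist");p,d=r.capture("wrist");pickle.dump((C,p,d),open("w6.pkl","wb"))
cv2.imwrite("pics/w6.png",cv2.resize(cv2.cvtColor(p,cv2.COLOR_RGB2BGR),(640,480),interpolation=2))
for c in ["blue","orange"]:
    for x,st in blobs(p,c,15)[0]: print(c,x,st,np.round(1e3*RN.T@(at(C,*x,d[int(x[1]),int(x[0])])-M),1))
bl,m=blobs(p,"blue",100);ys,xs=np.nonzero(m)
P=np.array([1e3*RN.T@(at(C,x,y,d[y,x])-M) for x,y in zip(xs,ys) if d[y,x]>0]);P=P[(np.hypot(P[:,0],P[:,1])<60)&(P[:,2]>37)]
print("bar top",np.percentile(P[:,2],[5,50,95]),cv2.minAreaRect(P[:,:2].astype(np.float32)))
# flange top plane
ys,xs=np.nonzero(d>0);Q=np.array([1e3*RN.T@(at(C,x,y,d[y,x])-M) for x,y in zip(xs[::3],ys[::3])])
k=(np.hypot(Q[:,0],Q[:,1])<44)&(abs(Q[:,1])>14)&(Q[:,2]>2)&(Q[:,2]<15);Q=Q[k]
A=np.c_[Q[:,:2],np.ones(len(Q))];s=np.linalg.lstsq(A,Q[:,2],rcond=None)[0];print("flange top plane",s,len(Q),np.median(Q[:,2]))
print(r.get_state()["joints"],r.get_state()["tcp_pos"])
```

```text
blue [4.9, 70.7] [0, 56, 13, 30, 276] [  73.4  454.3 -185.6]
blue [257.3, 119.4] [251, 78, 14, 85, 1154] [ 0.9 -0.  41.9]
blue [214.8, 103.1] [211, 99, 9, 9, 57] [17.4 50.9 -2.4]
blue [298.1, 133.7] [295, 130, 7, 8, 39] [-19.1 -50.8  -2.4]
blue [244.7, 187.4] [240, 186, 10, 4, 29] [-108.6   19.   -63.5]
orange [316.8, 12.5] [302, 0, 30, 28, 595] [ 159.   -98.8 -172.9]
orange [256.7, 71.7] [253, 67, 8, 10, 74] [ 18.8   1.2 334.5]
bar top [41.09741247 42.36003624 43.54615473] ((-1.6710624694824219, -0.3085670471191406), (13.992161750793457, 87.34074401855469), 89.66885375976562)
flange top plane [6.19713129e-04 2.75522288e-03 8.42302371e+00] 895 8.406164111063472
[ 74.54785454  -6.57637099 -42.3272638   32.74052102 -60.12199007
 -21.36685262] [0.42220617 0.25647439 0.27597021]
```

View pics/w6.png

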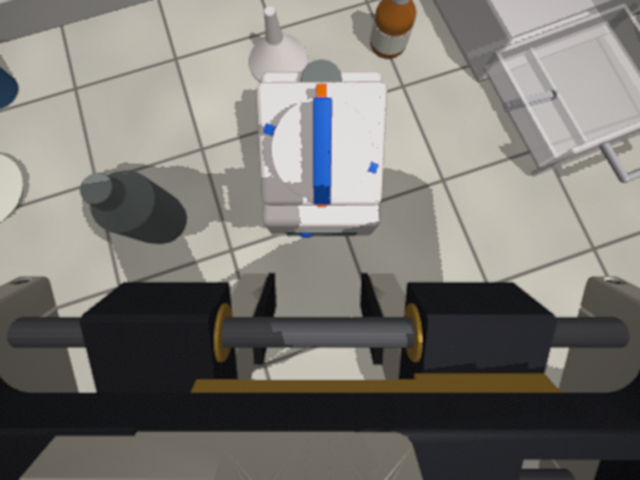

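Locked. The bar lies on the orange tabs (0.3° off), and the flange underside is about 1.4 mm above the lip and square. Now I'll go round to the front of the handle.

```bash
python3 -c "
from h import *
goto([.408,-.193,.26],down(-176.5))"
```

```text
d [108.4, 430.5, 73.4] w [-0.67, -0.124, 2.681]
```

Request:
carry_out(
  deltas=[
    [0.2,[20,0,-20],[0,0,0]],
    [0,[40,30,-20],[-0.085,-0.015,0.34]],
    [0,[50,60,-10],[-0.12,-0.022,0.48]],
    [0,[60,90,0],[-0.155,-0.029,0.62]],
    [0,[70,125,10],[-0.19,-0.035,0.76]],
    [0,[80,160,20],[-0.225,-0.042,0.9]],
    [0,[85,195,30],[-0.26,-0.048,1.04]],
    [0,[90,230,40],[-0.295,-0.055,1.18]],
    [0,[95,265,45],[-0.33,-0.061,1.32]],
    [0,[100,300,50],[-0.365,-0.068,1.46]],
    [0,[105,335,60],[-0.4,-0.074,1.6]],
    [0,[108,370,65],[-0.435,-0.08,1.74]],
  ],
)

```text
time_s: 16.95
tcp_pos: [0.4221, -0.1382, 0.2666]
eef_rot: [-168.7, -10.0, -115.8]
contact_force: [0.5, -0.2, -0.1]
gripper_width: 0.001
gripper_force: 0.0
```

```bash
python3 -c "
from h import *
print(r.get_state()['joints']);goto([.408,-.193,.2],down(-176.5));goto([.408,-.193,.05],down(-176.5))"
```

```text
[ 21.23665492  -9.39771353 -36.36993667  16.86886787 -63.54118471
 -53.6267866 ]
d [43.0, 3.9, 76.0] w [-0.271, -0.054, 1.071]
d [16.9, 32.8, 220.8] w [-0.271, -0.054, 1.071]
```

Request:
carry_out(
  deltas=[
    [0,[43,4,76],[-0.271,-0.054,1.071]],
    [0,[43,4,76],[-0.271,-0.054,1.071]],
    [0,[43,4,76],[-0.271,-0.054,1.071]],
    [0,[43,4,76],[-0.271,-0.054,1.071]],
    [0,[43,4,76],[-0.271,-0.054,1.071]],
    [0,[43,4,76],[-0.271,-0.054,1.071]],
    [0,[43,4,76],[-0.271,-0.054,1.071]],
    [0,[43,4,76],[-0.271,-0.054,1.071]],
    [0,[43,4,76],[-0.271,-0.054,1.071]],
  ],
)

```text
time_s: 17.85
tcp_pos: [0.4085, -0.1922, 0.2001]
eef_rot: [-180.0, -0.0, -176.3]
contact_force: [-0.7, -0.0, -0.6]
gripper_width: 0.0004
gripper_force: 0.0
```

Run:
```python
from h import *
print(r.get_state()['joints'],r.get_state()['tcp_pos']);goto([.408,-.193,.05],down(-176.5))
C=cal("scene");p,d=r.capture("scene")
# steel handle check: depth points near z .066 around expected bar
ys,xs=np.nonzero(d>0)
P=np.array([at(C,x,y,d[y,x]) for x,y in zip(xs,ys) if 190<x<300 and 130<y<230])
k=(P[:,2]>.058)&(P[:,2]<.071)&(P[:,0]<.47)&(P[:,0]>.42)&(P[:,1]<-.1)&(P[:,1]>-.28);print(k.sum(),np.round(np.median(P[k],0),3))
```

```text
[-2.38407356e-02  1.81787436e-01 -2.84770504e+01  4.11749458e-02
 -6.13750964e+01 -8.62929039e+01] [ 0.40847585 -0.1922084   0.20013765]
d [0.4, -0.7, 150.1] w [-0.001, -0.001, 0.004]
92 [ 0.44  -0.191  0.065]
```

Request:
carry_out(
  deltas=[
    [0,[0,0,45],[0,0,0]],
    [0,[0,0,90],[0,0,0]],
    [0,[0,0,130],[0,0,0]],
    [0,[0,0,150],[0,0,0]],
    [0,[0,0,150],[0,0,0]],
    [0,[-12,0,150],[0,0,0]],
    [0,[-30,0,150],[0,0,0]],
    [0,[-48,0,150],[0,0,0]],
    [0,[-66,0,150],[0,0,0]],
    [0,[-84,0,150],[0,0,0]],
    [0,[-102,0,150],[0,0,0]],
    [0,[-120,0,150],[0,0,0]],
  ],
)

```text
time_s: 19.1
tcp_pos: [0.5301, -0.1832, 0.0526]
eef_rot: [-179.9, 0.1, -176.1]
contact_force: [-2.4, -2.6, -0.6]
gripper_width: 0.0004
gripper_force: 1.1
```

Request:
carry_out(
  deltas=[
    [0,[-15,0,0],[0,0,0]],
    [0,[-28,0,0],[0,0,0]],
    [0,[-38,0,0],[0,0,0]],
    [0,[-44,0,0],[0,0,0]],
    [0,[-48,0,0],[0,0,0]],
    [0,[-51,0,0],[0,0,0]],
  ],
)

```text
time_s: 19.7
tcp_pos: [0.5744, -0.1798, 0.0505]
eef_rot: [-180.0, -0.5, -176.2]
contact_force: [-20.4, -0.3, 17.1]
gripper_width: 0.0005
gripper_force: 10.3
```

Resistance of 20 N shows the end stop, about 152 mm after contact. I'll back off, rise and check.

Request:
carry_out(
  deltas=[
    [0,[8,0,0],[0,0,0]],
    [0,[30,0,0],[0,0,0]],
    [0,[30,0,-50],[0,0,0]],
    [0,[30,0,-100],[0,0,0]],
    [0,[30,0,-150],[0,0,0]],
    [0,[20,0,-200],[0,0,0]],
    [0,[0,0,-250],[0,0,0]],
    [0,[-50,0,-260],[0,0,0]],
    [0,[-80,0,-260],[0,0,0]],
    [0,[-80,0,-260],[0,0,0]],
  ],
)

```text
time_s: 20.7
tcp_pos: [0.6625, -0.1731, 0.3099]
eef_rot: [-180.0, 0.1, -176.1]
contact_force: [-0.5, 0.5, -1.0]
gripper_width: 0.0004
gripper_force: 0.0
```

Run:
```python
from h import *
import pickle
C=cal("wrist");p,d=r.capture("wrist");S,ps,ds=cal("scene"),*r.capture("scene")
a=cv2.resize(p,(400,300));b=cv2.resize(ps,(400,300));cv2.imwrite("pics/w7.png",cv2.cvtColor(np.hstack([a,b]),cv2.COLOR_RGB2BGR))
c=np.cos(np.radians(3.5));s=np.sin(np.radians(3.5));Rc=np.array([[c,s],[-s,c]])
def st(C,d,lo,hi,ex=None):
    ys,xs=np.nonzero(d>0);P=np.array([at(C,x,y,d[y,x]) for x,y in zip(xs,ys)]);k=(P[:,2]>lo)&(P[:,2]<hi)&(P[:,1]>-.25)&(P[:,1]<-.13)&(P[:,0]>.55)&(P[:,0]<.63);Q=(P[k][:,:2]-[.436,-.192])@Rc.T;return Q
for n,CC,dd in (("w",C,d),("scene",S,ds)):
    Q=st(CC,dd,.058,.073);print(n,len(Q),"handle travel mm",np.percentile(Q[:,0],[10,50,90])*1e3 if len(Q) else None)
Cw,pw,dw=pickle.load(open("d0.pkl","rb"))["scene"]
df=np.abs(pw.astype(int)-ps).max(2);
for nm,(u,v) in {"bottle":(228,243),"funnel":(250,285),"spacer":(348,305),"green":(194,145),"blue":(152,135)}.items(): print(nm,np.percentile(df[v-12:v+12,u-12:u+12],[50,95]))
```

```text
w 778 handle travel mm [150.66627283 156.13628308 179.06564527]
scene 86 handle travel mm [151.65743136 158.04274427 178.26788117]
bottle [5. 6.]
funnel [ 9.   47.25]
spacer [4. 6.]
green [6. 6.]
blue [6. 6.]
```

View pics/w7.png

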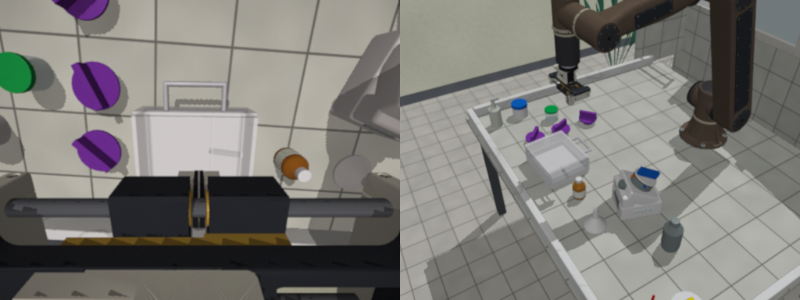

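The drawer panel is flush with the casing front and the handle has travelled about 155 mm. The cap is in the neck and the bystanders are standing as before. Handing in.

```bash
python3 -c "
from plant import r
print(r.close_job())"
```

```text
the job is handed in; nothing more can be done
None
```

I handed the job in at about 21 s: the cap is locked in the neck with its bar at the orange tabs, the drawer is shut, and the bottle, jar, spacer and funnel look untouched in the last pictures. No verdict came back, and I couldn't read the seal directly, but the flange sits about 1.4 mm above the lip.

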